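Unhook the charged battery pack and put it in the tray

ROBOT

A 7-joint arm with a two-finger parallel gripper is mounted at the origin on a cart in front of the work surface, level with it; the furniture and walls round the work are solid. World frame = base frame: x ahead of the robot, y to its left, z up, the work surface at z = 0. Lengths are in m, angles in rad, forces in N, time in s.
With the tool pointing down it reaches from about 0.425 to 0.875 m from the base axis. Payload 4.7 kg.
Tool frame: the origin (TCP) lies at the very end of the fingers, on their centre line; the grasp point (between the pads) lies 19 mm behind it; z points along the fingers, y is the line along which they close (so a half turn about z gives the same grasp; the last joint's range is limited). The gripper opens to 87 mm and grips with 3 to 60 N. Pads are 19 mm wide; open, the fingers measure 117 mm over their backs; the gripper's body (75 mm by 190 mm) begins 51 mm behind the grasp point.
Start: joints at [1.364, 0.321, -0.07, 1.45, 0.023, 1.371, -0.057], TCP at [0.142, -0.634, 0.223] pointing down, gripper open.
Joint ranges: [-2.86, 2.86], [-0.3, 2.09], [-1.38, 1.24], [0.06, 2.45], [-1.56, 4.7], [0.09, 2.05], [-2.69, 2.69]. Speed limits (rad/s): [2.57, 2.57, 3.14, 3.14, 3.14, 3.14, 3.14].

INTERFACE

Orientations are given as a rotation vector (axis times angle).
In Python, from bench import ctrl, vision gives the robot as it stands.
- The arm moves only by the tool jog_arm, never from a script. Its argument "increments" is a list of rows, each an object of numbers: "tx", "ty", "tz": the shift along the tool's x, y, z in mm; "wx", "wy", "wz": the turn, a rotation vector about the tool's x, y, z in rad; "gripper": the opening, from 0 (shut) to 1 (fully open). In form: [{"tx": .., "ty": .., "tz": .., "wx": .., "wy": .., "wz": .., "gripper": ..}, ...]. A call has exactly 5 rows; each row is the pose to reach, as a shift and turn from the pose commanded when the call began, along the tool's axes at that moment; what a row does not reach only later rows make up. A row lasts 1/12 s, in which the tool goes at most 41.7 mm and 7.16 degrees, less where a joint would pass 70% of its speed; a pose out of reach is approached as far as the arm can. A call with a gripper value outside its range is refused whole. The fingers move at their own pace and stop on an object; "grip_force" is the grip in N (left out, the last holds). Time passes only in rows, so rows that repeat a pose let the fingers close, or fill a call up. It gives the time, the measured TCP pose, the force, the opening and the grip force at its end, in the units of the state.
- ctrl.get_state(): the state, without advancing time (a new reading comes with each control period).
- vision.get_image(name): name is "side" or "top" or "wrist"; returns a dict with "color" (420x560x3 uint8, blue, green, red), "fx", "fy", "cx", "cy" (pixels), "extrinsics" (4x4, takes a point from world to camera coordinates). Camera axes: x right, y down, z forward; pixel columns grow to the right and rows downward; lengths in m; the calibration is good to about 2 mm. A picture is of the moment at which its call begins. There is no depth.
- ctrl.close_job(): hands the job in; it is judged then, once.
Trained networks look in the newest picture that a camera, given by its name, has taken for a name from the list of things; names that differ only in an ending like _2 or _b are one class to them, and where a whole thing is asked for, a point or a joint stands for the part that bears it (a point fixed in the world has none). Each returns a list of dicts, best first, with "conf" (0 to 1); they miss things now and then, are a little off and sometimes report something else, mostly with a low value. They report only what shows in the picture. A call takes as long as a camera call. They do not tell look-alikes from the thing itself.
- vision.spot_in(camera, thing): "bbox" ([left, top, right, bottom] in pixels, round what is visible of it).
The state is a dict: "time": time; "joint_positions": joint angles; "qd": joint speeds; "joint_torque": joint torques, N m; "position": TCP position; "tool_rot": TCP orientation; "ft_force": force on the tool from outside, world axes, zero at the start; "torque": the same for the moment, N m; "grip_width": opening from 0.0 (shut) to 1.0 (fully open); "grip_force": force on a finger pad.
Only numpy, scipy, OpenCV 4.12 (cv2) and the standard library are available. Lean on these libraries where they do the work, as an engineer would, in place of code of your own. Each camera call takes 0.05 s, during which the arm holds its last target. There are 200 camera calls.

TASK

The battery pack is charged. Take it out of its bench charger: tip its lip end up over the front lip while the upturned hook at its other end stays low under the metal keeper, then draw the pack out over the lip so that the hook slides free. Set it down gently inside the shallow metal tray, lying flat on its underside, and leave the flask, the beaker and the reagent bottle standing where they are.

Things in the scene. Friction and masses are not known exactly. Their poses are not given: they have to be found in the camera images.
- charger: black bench charger fixed to the desk, 172 long (x -66..106) x 78 wide. Origin on the desk, straight below the seated pack's origin; x points from front lip to keeper (away from the robot, give or take the yaw), z up. Pack floor at z = 10. Side guides beside the pack: x -51..53, 25.5 to 31.5 from the middle, top z = 20. A straight lift or straight pull of the pack is blocked
- lip_top (a point): on the charger: middle of the top of its front lip, charger x = -61, z = 38 (28 above the pack floor). Lip x -65..-57, y +-30. With the hook's tip resting on the floor the pack clears the lip from about 13 degrees of tipping
- keeper_edge (a point): on the charger: lower front edge of the aluminium keeper's turned-down rim, charger x = 75, z = 30 (20 above the pack floor). Rim x 75..78, y +-26; behind it the roof's underside is at z = 38, top 43; back stop x = 92. The upturned hook tip catches behind the rim if raised over about 5: keep the tip near the floor until it is out in front of x = 75. Pack can tip to about 30 degrees
- pack: loose battery pack, mid-grey, black lip end and ribs, 0.25 to 0.5 kg. Body 110 (x +-55) x 46 wide x 56 high, flat flanks free to grip; origin at the centre of its underside, z up. The hook, a tongue 28 wide x 8 thick level with the underside, runs to x = 85; its last 6 mm turn up to z = 14. Starts seated, axes along the charger's, underside at charger z = 10, hook tip under the keeper
- pack_front (a point): on the pack: middle of the lower edge at the lip end, pack x = -55, y = 0, z = 0
- pack_hook (a point): on the pack: middle of the lower edge of the hook's tip, pack x = 85, y = 0, z = 0
- tray: shallow open aluminium tray fixed to the desk, 200 (x) x 150 (y) x 32 high, walls and floor 5 thick: inside 190 x 140, floor at z = 5. Origin at the centre of its underside on the desk, z up
- flask: bystander: conical glass flask 78 across, 135 high, upright, origin at the centre of its foot
- beaker_1: bystander: glass beaker 72 across, 90 high, upright, origin at the centre of its foot
- reagent_bottle: bystander: white reagent bottle with a screw cap, 58 across, 123 high, upright, origin at the centre of its foot
Not all that is in view belongs to the job. Leave any brown look-alike of the pack alone.

How it is judged:
On the way:
1. the pack's lip end is above the front lip while its hook is still under the keeper (z of pack_front in the frame of charger above 0.038 m and x of pack_hook in the frame of charger above 0.073 m and z of pack_hook in the frame of charger below 0.028 m), for 0.05 s.
At the end, for the whole second after the job is handed in: the pack lies inside the tray, flat on its underside (tilt under 0.06 rad, origin within 5 mm of the floor's height, not on a wall), at rest (z of pack in the frame of tray between 0.001 and 0.01 m and x of pack in the frame of tray between -0.095 and 0.095 m and y of pack in the frame of tray between -0.07 and 0.07 m and angle between pack's own z axis and vertical below 0.06 rad and linear speed of pack below 0.02 m/s); the robot touches nothing.
It fails at once if the pack is dropped (faster than 0.7 m/s with no finger on it, a fall of about 25 mm) (contact force between the fingers and pack below 0.2 N and linear speed of pack above 0.7 m/s).
It fails at once if the flask is moved more than 30 mm or tipped (distance of flask from where it was at the start of the episode above 0.03 m or angle between flask's own z axis and vertical above 0.4 rad).
It fails at once if the beaker is moved more than 30 mm or tipped (distance of beaker_1 from where it was at the start of the episode above 0.03 m or angle between beaker_1's own z axis and vertical above 0.4 rad).
It fails at once if the reagent bottle is moved more than 30 mm or tipped (distance of reagent_bottle from where it was at the start of the episode above 0.03 m or angle between reagent_bottle's own z axis and vertical above 0.4 rad).
It also fails if it takes over 38 s, if anything falls off the work surface, if the arm or the gripper's body presses on something with over 40 N, if the wrist force passes 120 N, or if a joint passes its speed limit or range.

## Working session

There is one attempt and no reset: what is moved stays moved. The work goes in short steps, Python scripts to look and compute and a tool call to move; the robot and the scene stay as the last step left them, time stands still between calls to the robot, and variables do not carry over. Pictures are saved under pics/ and viewed, at most 10 in all, crops included, and the job is handed in when it is done.

Besides the shell and the picture viewer there is one more tool, called after ">>>" as name([rows], argument=value, ...), one row to a line, values as JSON. jog_arm: Moves the arm, as the interface text tells. Its arguments: {"type":"object","properties":{"increments":{"type":"array"},"grip_force":{"type":"number"}},"required":["increments"]}

```bash
mkdir -p pics; ls
python3 - <<'E'
from bench import ctrl, vision
import cv2, numpy as np
s=ctrl.get_state(); print({k:np.round(v,3) for k,v in s.items()})
for c in("top","side"):
    im=vision.get_image(c); cv2.imwrite(f"pics/{c}0.png",im["color"])
    print(c,im["fx"],im["cx"],im["cy"],np.round(im["extrinsics"],4).tolist())
    for t in("charger","lip_top","keeper_edge","pack","pack_front","pack_hook","tray","flask","beaker_1","reagent_bottle"):
        print(t,[(np.round(d["bbox"]).tolist(),round(d["conf"],2)) for d in vision.spot_in(c,t)[:3]])
E
```

```text
pics
{'time': np.float64(0.0), 'joint_positions': array([ 1.364,  0.322, -0.07 ,  1.452,  0.023,  1.371, -0.057]), 'qd': array([-0.001,  0.002, -0.001, -0.001,  0.   , -0.001, -0.002]), 'joint_torque': array([-0.0000e+00, -4.9129e+01, -4.0400e-01, -3.1253e+01, -6.4000e-02,
        4.4000e-02,  0.0000e+00]), 'position': array([ 0.142, -0.634,  0.221]), 'tool_rot': array([-3.12e+00, -3.46e-01,  1.00e-03]), 'ft_force': array([-0.142,  0.943, -0.109]), 'torque': array([ 0.009,  0.018, -0.017]), 'grip_force': np.float64(0.0), 'grip_width': np.float64(1.001)}
top 395.2349819816557 279.54985272901223 204.00917206431754 [[-0.0249, -0.9996, -0.0108, 0.0032], [-0.9937, 0.0259, -0.1089, 0.5591], [0.1092, 0.008, -0.994, 1.0196], [0.0, 0.0, 0.0, 1.0]]
charger [([343.0, 177.0, 378.0, 244.0], 0.72), ([350.0, 193.0, 380.0, 241.0], 0.17)]
lip_top [([338.0, 179.0, 378.0, 245.0], 0.83), ([168.0, 190.0, 235.0, 272.0], 0.63)]
keeper_edge [([340.0, 180.0, 383.0, 246.0], 0.84)]
pack [([352.0, 190.0, 381.0, 239.0], 0.92), ([279.0, 196.0, 308.0, 251.0], 0.75), ([263.0, 138.0, 290.0, 168.0], 0.33)]
pack_front
[... 628 characters left out ...]
 1.2465], [0.0, 0.0, 0.0, 1.0]]
charger [([265.0, 171.0, 319.0, 191.0], 0.96), ([295.0, 125.0, 309.0, 162.0], 0.63)]
lip_top [([268.0, 167.0, 318.0, 189.0], 0.59)]
keeper_edge [([270.0, 172.0, 317.0, 187.0], 0.81)]
pack [([271.0, 196.0, 319.0, 223.0], 0.94), ([274.0, 162.0, 320.0, 184.0], 0.75)]
pack_front [([272.0, 194.0, 319.0, 224.0], 0.87), ([275.0, 161.0, 314.0, 182.0], 0.77)]
pack_hook [([273.0, 196.0, 318.0, 223.0], 0.93), ([278.0, 162.0, 316.0, 186.0], 0.62)]
tray [([242.0, 235.0, 332.0, 296.0], 0.86)]
flask [([220.0, 179.0, 246.0, 227.0], 0.78), ([277.0, 162.0, 319.0, 182.0], 0.49)]
beaker_1 [([229.0, 285.0, 264.0, 335.0], 0.63)]
reagent_bottle [([293.0, 126.0, 312.0, 162.0], 0.72)]
```

Run:
```python
import cv2
a=cv2.imread("pics/top0.png")[120:300,80:480]; cv2.imwrite("pics/topc.png",cv2.resize(a,None,fx=2,fy=2,interpolation=2))
b=cv2.imread("pics/top0.png")[165:265,260:390]; cv2.imwrite("pics/topd.png",cv2.resize(b,None,fx=6,fy=6,interpolation=2))
b=cv2.imread("pics/side0.png")[110:350,190:350]; cv2.imwrite("pics/sidec.png",cv2.resize(b,None,fx=2.5,fy=2.5,interpolation=2))
```

```text
(no output)
```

View pics/topc.png

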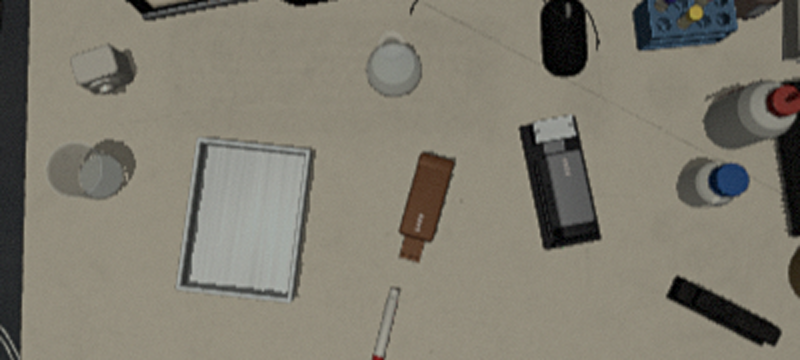

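View pics/topd.png

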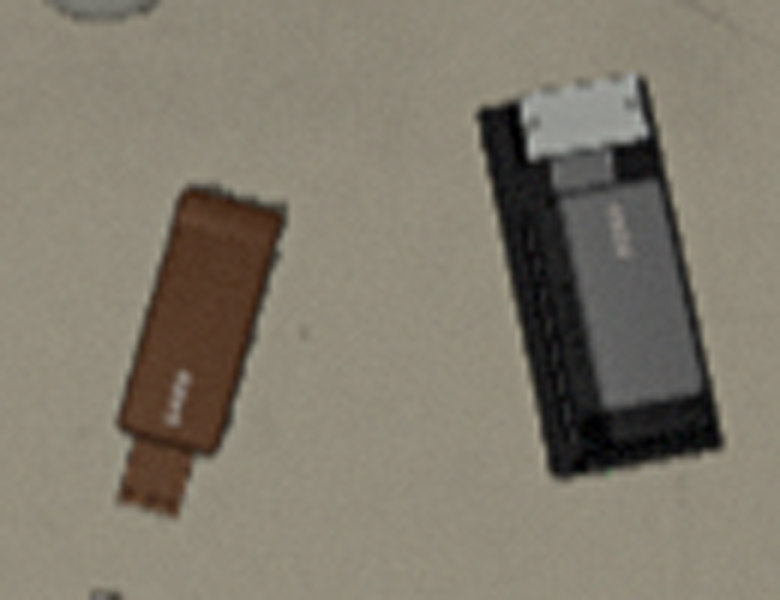

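View pics/sidec.png

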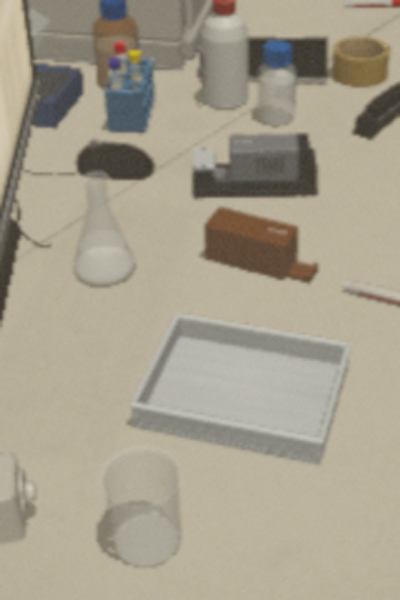

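```bash
cat > h.py <<'E'
import numpy as np
from scipy.optimize import least_squares
K=dict(top=(395.235,279.55,204.009,np.array([[-0.0249,-0.9996,-0.0108,0.0032],[-0.9937,0.0259,-0.1089,0.5591],[0.1092,0.008,-0.994,1.0196]])))
def proj(P,f,cx,cy,E):
    c=np.asarray(P)@E[:3,:3].T+E[:3,3]; return c[:,:2]/c[:,2:]*f+[cx,cy]
def place(p,L):
    x,y,a=p; L=np.asarray(L,float)/1000
    return np.c_[x+np.cos(a)*L[:,0]-np.sin(a)*L[:,1], y+np.sin(a)*L[:,0]+np.cos(a)*L[:,1], L[:,2]]
def fit(L,px,p0,cam):
    r=least_squares(lambda p:(proj(place(p,L),*cam)-px).ravel(),p0,loss="soft_l1"); return r.x,(proj(place(r.x,L),*cam)-px)
def ray(px,z,cam):
    f,cx,cy,E=cam; d=E[:3,:3].T@[(px[0]-cx)/f,(px[1]-cy)/f,1]; C=-E[:3,:3].T@E[:3,3]; return C+d*(z-C[2])/d[2]
E
python3 - <<'E'
from h import *
np.set_printoptions(precision=4,suppress=True)
c=K["top"]
px=np.array([(530,160),(650,140),(558,195),(657,180)])/6+[260,165]
p,r=fit([(75,26,43),(75,-26,43),(55,23,66),(55,-23,66)],px,[.55,-.2,.1],c); print(p,r)
px=np.vstack([px,np.array([(550,478),(720,448),(478,108)])/6+[260,165]])
p,r=fit([(75,26,43),(75,-26,43),(55,23,66),(55,-23,66),(-66,39,10),(-66,-39,10),(106,39,10)],px,[.55,-.2,.1],c); print(p,r)
px=np.array([(197,138),(314,149),(295,301),(177,290)])/2+[80,120]
p,r=fit([(100,75,32),(100,-75,32),(-100,-75,32),(-100,75,32)],px,[.55,.2,0],c); print(p,r)
for n,q in(("flask",(277,160)),("beaker",(117,206)),("bottle",(428,214))): print(n,ray(q,0,c))
E
```

```text
[ 0.5151 -0.2289  0.1313] [[ 0.1881 -0.1683]
 [-0.3076  0.0895]
 [-0.5063  0.1828]
 [ 0.6726 -0.1069]]
[ 0.5159 -0.2297  0.1452] [[ 0.1153 -0.2881]
 [-0.4325 -0.2992]
 [-0.477   0.0262]
 [ 0.6544 -0.5076]
 [-0.0753  0.7459]
 [ 0.2847  0.781 ]
 [-0.0361 -0.2267]]
[ 0.4968  0.1932 -0.1227] [[ 0.9165  0.3465]
 [-1.8458  0.2034]
 [-0.7538 -0.1513]
 [ 1.3771 -0.353 ]]
flask [ 0.6851 -0.0068  0.    ]
beaker [0.5685 0.4355 0.    ]
bottle [ 0.5245 -0.4132  0.    ]
```

```bash
cat >> h.py <<'E'
from scipy.spatial.transform import Rotation as Ro
def R_t(yaw,tilt=0): # tool down, x along yaw, tilt = lip end up
    return Ro.from_euler("z",yaw)*Ro.from_euler("y",tilt)*Ro.from_euler("x",np.pi)
def inc(s,pos,R):
    R0=Ro.from_rotvec(s["tool_rot"]); return np.round(R0.inv().apply(np.array(pos)-s["position"])*1000,1),np.round((R0.inv()*R).as_rotvec(),3)
E
python3 - <<'E'
from h import *; from bench import ctrl
s=ctrl.get_state(); p=place([.5159,-.2297,.145],[(-5,0,180)])[0]; print(p,inc(s,p,R_t(.145)))
E
```

```text
[ 0.51095247 -0.23042246  0.18      ] (array([ 448.1, -313.3,   42.6]), array([0.   , 0.   , 0.076]))
```

>>> jog_arm([
  {"tx":30,"ty":-21,"tz":0,"wz":0.01,"gripper":1},
  {"tx":62,"ty":-43,"tz":0,"wz":0.02,"gripper":1},
  {"tx":94,"ty":-66,"tz":0,"wz":0.03,"gripper":1},
  {"tx":126,"ty":-88,"tz":0,"wz":0.04,"gripper":1},
  {"tx":158,"ty":-110,"tz":0,"wz":0.05,"gripper":1},
], grip_force=45)

```text
validation failed for argument at $.in...
```

>>> jog_arm([
  {"tx":32,"ty":-22,"tz":0,"wz":0.01,"gripper":1},
  {"tx":64,"ty":-45,"tz":0,"wz":0.02,"gripper":1},
  {"tx":96,"ty":-67,"tz":0,"wz":0.02,"gripper":1},
  {"tx":128,"ty":-90,"tz":0,"wz":0.02,"gripper":1},
  {"tx":160,"ty":-112,"tz":0,"wz":0.026,"gripper":1},
])

```text
validation failed for argument at $.in...
```

Run:
```python
from h import *; from bench import ctrl
s=ctrl.get_state(); p=place([.5159,-.2297,.145],[(-5,0,180)])[0]; print(s["time"],s["position"],s["joint_positions"],inc(s,p,R_t(.145)))
```

```text
1.1 [ 0.14237242 -0.63424505  0.22260829] [ 1.36407331  0.32097963 -0.07012765  1.45048348  0.02259357  1.37079811
 -0.05688761] (array([ 448.1, -313.3,   42.6]), array([0.   , 0.   , 0.076]))
```

>>> jog_arm([
  {"tx":30,"ty":-21,"tz":0,"wx":0,"wy":0,"wz":0.01,"gripper":1},
  {"tx":62,"ty":-43,"tz":0,"wx":0,"wy":0,"wz":0.02,"gripper":1},
  {"tx":94,"ty":-66,"tz":0,"wx":0,"wy":0,"wz":0.03,"gripper":1},
  {"tx":126,"ty":-88,"tz":0,"wx":0,"wy":0,"wz":0.04,"gripper":1},
  {"tx":158,"ty":-110,"tz":0,"wx":0,"wy":0,"wz":0.05,"gripper":1},
], grip_force=45)

```text
time: 1.52
position: [0.2734, -0.4908, 0.2227]
tool_rot: [3.13, 0.267, 0.0]
ft_force: [-0.5, -0.3, 0.6]
grip_width: 1.004
grip_force: 0.0
```

>>> jog_arm([
  {"tx":32,"ty":-22,"tz":0,"wx":0,"wy":0,"wz":0.01,"gripper":1},
  {"tx":64,"ty":-45,"tz":0,"wx":0,"wy":0,"wz":0.02,"gripper":1},
  {"tx":96,"ty":-67,"tz":0,"wx":0,"wy":0,"wz":0.02,"gripper":1},
  {"tx":128,"ty":-90,"tz":0,"wx":0,"wy":0,"wz":0.02,"gripper":1},
  {"tx":155,"ty":-112,"tz":0,"wx":0,"wy":0,"wz":0.026,"gripper":1},
])

```text
time: 1.93
position: [0.408, -0.3535, 0.2229]
tool_rot: [3.133, 0.229, 0.002]
ft_force: [0.4, -0.5, -0.5]
grip_width: 1.002
grip_force: 0.0
```

Run:
```python
from h import *; from bench import ctrl
s=ctrl.get_state(); p=place([.5159,-.2297,.145],[(-5,0,180)])[0]; print(s["time"],s["position"],s["joint_positions"],inc(s,p,R_t(.145)))
```

```text
1.9333 [ 0.40804093 -0.3534606   0.22294597] [ 0.97307648  0.10185974 -0.32918763  1.71636362  0.03360235  1.32779813
 -0.7872949 ] (array([ 119.7, -106.8,   43. ]), array([ 0.001, -0.001,  0.001]))
```

>>> jog_arm([
  {"tx":28,"ty":-25,"tz":8,"wx":0,"wy":0,"wz":0,"gripper":1},
  {"tx":54,"ty":-48,"tz":15,"wx":0,"wy":0,"wz":0,"gripper":1},
  {"tx":80,"ty":-71,"tz":20,"wx":0,"wy":0,"wz":0,"gripper":1},
  {"tx":104,"ty":-93,"tz":25,"wx":0,"wy":0,"wz":0,"gripper":1},
  {"tx":118,"ty":-105,"tz":28,"wx":0,"wy":0,"wz":0,"gripper":1},
])

```text
time: 2.35
position: [0.51, -0.2301, 0.1943]
tool_rot: [-3.131, -0.235, -0.002]
ft_force: [0.8, 0.6, -0.0]
grip_width: 1.002
grip_force: 0.0
```

Run:
```python
from h import *; from bench import ctrl,vision
import cv2
vision.get_image("wrist")
im=vision.get_image("wrist"); cv2.imwrite("pics/w1.png",im["color"])
E=im["extrinsics"]; np.save("w1.npy",np.r_[im["fx"],im["cx"],im["cy"],E.ravel()])
s=ctrl.get_state(); p=place([.5159,-.2297,.145],[(-5,0,180)])[0]; print(s["time"],s["position"],s["joint_positions"],inc(s,p,R_t(.145)))
for n,L in (("keeper",(75,0,43)),("packtop",(0,0,66))): print(n,proj(place([.5159,-.2297,.145],[L]),im["fx"],im["cx"],im["cy"],E))
```

```text
2.45 [ 0.51000419 -0.22987117  0.19414216] [ 0.78571063  0.17308103 -0.45390587  1.70571037  0.07645326  1.28098705
 -1.10266618] (array([ 0.8,  0.7, 14.1]), array([-0.002, -0.001,  0.007]))
keeper [[289.70124112  96.31622523]]
packtop [[288.77185978 191.78927502]]
```

View pics/w1.png

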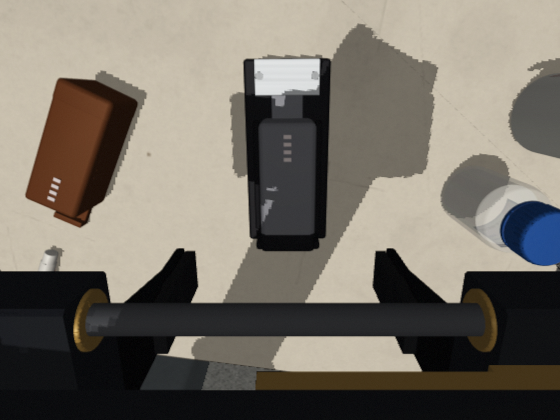

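Run:
```python
from h import *
np.set_printoptions(precision=4,suppress=True)
a=np.load("w1.npy"); E=a[3:].reshape(4,4)[:3]; c=(a[0],a[1],a[2],E); print(a[:3],-E[:,:3].T@E[:,3])
L=[(75,26,43),(75,-26,43),(55,23,66),(55,-23,66),(106,39,10),(106,-39,10)]
px=np.array([(255,95.5),(321,95.5),(259,119),(316.5,119),(245.5,60),(330,60)])
p,r=fit(L,px,[.5159,-.2297,.145],c); print(p,r)
names=[("packfront top",(-55,23,66)),("",(-55,-23,66)),("lip",(-65,30,38)),("",(-65,-30,38)),("base",(-66,39,10)),("",(-66,-39,10)),("guide",(-51,31.5,20)),("",(-51,-31.5,20))]
print(proj(place(p,[n[1] for n in names]),*c))
```

```text
[365.8802 284.9031 206.6709] [ 0.593  -0.2151  0.3571]
[ 0.5165 -0.2286  0.1533] [[ 1.1245 -0.1804]
 [-1.5544 -0.1061]
 [-0.7266  3.466 ]
 [ 0.9307  3.5433]
 [-2.0086 -1.7616]
 [ 1.9351 -1.6737]]
[[260.8946 252.1633]
 [313.9172 252.266 ]
 [255.6266 249.4818]
 [318.8675 249.6035]
 [249.0015 239.1151]
 [325.2782 239.258 ]
 [255.2148 228.8936]
 [319.2232 229.0104]]
```

Run:
```python
from h import *
np.set_printoptions(precision=4,suppress=True)
a=np.load("w1.npy"); E=a[3:].reshape(4,4)[:3]; c=(a[0],a[1],a[2],E)
L=[(75,26,43),(75,-26,43),(106,39,10),(106,-39,10),(-65,30,38),(-65,-30,38),(-66,39,10),(-66,-39,10)]
px=np.array([(255,95.5),(321,95.5),(245.5,60),(330,60),(257,249.5),(318.5,249.5),(249,239),(327.5,238)])
p,r=fit(L,px,[.5159,-.2297,.145],c); print(p,r)
from bench import ctrl
s=ctrl.get_state()
print(inc(s,place(p,[(-5,0,32)])[0],R_t(p[2])))
```

```text
[ 0.5163 -0.2291  0.1575] [[ 1.318   0.256 ]
 [-1.3752  0.0566]
 [-1.9677 -1.2778]
 [ 1.9572 -1.5833]
 [-0.5951  0.3301]
 [ 1.1339  0.2114]
 [ 0.7306  0.475 ]
 [-1.506   1.3252]]
(array([  1.2,   0.6, 162.1]), array([-0.002, -0.001, -0.005]))
```

>>> jog_arm([
  {"tx":1,"ty":0.6,"tz":25,"wx":-0.002,"wy":-0.001,"wz":-0.003,"gripper":1},
  {"tx":1,"ty":0.6,"tz":55,"wx":-0.002,"wy":-0.001,"wz":-0.003,"gripper":1},
  {"tx":1,"ty":0.6,"tz":85,"wx":-0.002,"wy":-0.001,"wz":-0.003,"gripper":1},
  {"tx":1,"ty":0.6,"tz":110,"wx":-0.002,"wy":-0.001,"wz":-0.003,"gripper":1},
  {"tx":1,"ty":0.6,"tz":125,"wx":-0.002,"wy":-0.001,"wz":-0.003,"gripper":1},
])

```text
time: 2.87
position: [0.5063, -0.2359, 0.0667]
tool_rot: [3.132, 0.229, -0.007]
ft_force: [-0.2, 0.4, 0.3]
grip_width: 1.006
grip_force: 0.0
```

>>> jog_arm([
  {"tx":0,"ty":0,"tz":12,"wx":0,"wy":0,"wz":0,"gripper":1},
  {"tx":0,"ty":0,"tz":24,"wx":0,"wy":0,"wz":0,"gripper":1},
  {"tx":0,"ty":0,"tz":32,"wx":0,"wy":0,"wz":0,"gripper":1},
  {"tx":0,"ty":0,"tz":37,"wx":0,"wy":0,"wz":0,"gripper":1},
  {"tx":0,"ty":0,"tz":37,"wx":0,"wy":0,"wz":0,"gripper":1},
])

```text
time: 3.28
position: [0.5084, -0.2353, 0.0319]
tool_rot: [3.131, 0.231, -0.003]
ft_force: [-0.4, 0.6, 0.3]
grip_width: 1.003
grip_force: 0.0
```

>>> jog_arm([
  {"tx":0,"ty":0,"tz":0,"wx":0,"wy":0,"wz":0,"gripper":0.6},
  {"tx":0,"ty":0,"tz":0,"wx":0,"wy":0,"wz":0,"gripper":0.5},
  {"tx":0,"ty":0,"tz":0,"wx":0,"wy":0,"wz":0,"gripper":0.4},
  {"tx":0,"ty":0,"tz":0,"wx":0,"wy":0,"wz":0,"gripper":0.3},
  {"tx":0,"ty":0,"tz":0,"wx":0,"wy":0,"wz":0,"gripper":0.3},
], grip_force=50)

```text
time: 3.7
position: [0.5091, -0.2353, 0.033]
tool_rot: [3.13, 0.232, -0.0]
ft_force: [0.4, 0.7, 0.6]
grip_width: 0.703
grip_force: 0.0
```

Run:
```python
from h import *
from bench import ctrl
s=ctrl.get_state(); print(s["position"],s["grip_width"],s["joint_positions"])
print(inc(s,place((.5163,-.229,.155),[(-5,0,32)])[0],R_t(.155)))
```

```text
[ 0.50905878 -0.23531031  0.03301258] 0.7025539305301853 [ 0.75672049  0.33664324 -0.42990394  1.86500991  0.17022471  0.97447248
 -1.1707386 ]
(array([ 3.1, -5.1,  1. ]), array([ 0.003,  0.   , -0.007]))
```

>>> jog_arm([
  {"tx":1.5,"ty":-2.5,"tz":0.5,"wx":0.003,"wy":0,"wz":-0.007,"gripper":0.7},
  {"tx":3,"ty":-5,"tz":1,"wx":0.003,"wy":0,"wz":-0.007,"gripper":0.7},
  {"tx":3,"ty":-5,"tz":1,"wx":0.003,"wy":0,"wz":-0.007,"gripper":0.7},
  {"tx":3,"ty":-5,"tz":1,"wx":0.003,"wy":0,"wz":-0.007,"gripper":0.7},
  {"tx":3,"ty":-5,"tz":1,"wx":0.003,"wy":0,"wz":-0.007,"gripper":0.7},
])

```text
time: 4.12
position: [0.511, -0.2297, 0.0315]
tool_rot: [-3.131, -0.243, 0.002]
ft_force: [0.6, 0.3, 0.5]
grip_width: 0.7
grip_force: 0.0
```

Run:
```python
from h import *
from bench import ctrl,vision
import cv2
im=vision.get_image("wrist"); cv2.imwrite("pics/w2.png",im["color"])
s=ctrl.get_state(); print(s["position"],s["grip_width"],s["ft_force"])
print(inc(s,place((.5163,-.229,.155),[(-5,0,32)])[0],R_t(.155)))
```

```text
[ 0.51096155 -0.22983959  0.03148288] 0.7014126614354002 [-0.18736739 -0.40349712 -0.25554642]
(array([ 0.4, -0. , -0.5]), array([-0.001,  0.001, -0.   ]))
```

View pics/w2.png

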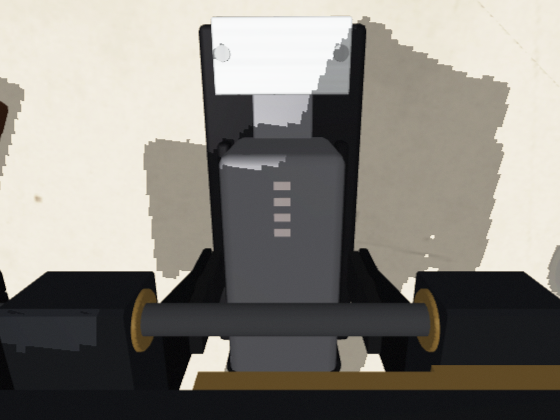

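The wrist picture shows the pack (columns 222–342) centred between the fingers (about 210 and 355), squarely aligned, and the keeper at rows 17–95. Closing.

>>> jog_arm([
  {"tx":0,"ty":0,"tz":0,"wx":0,"wy":0,"wz":0,"gripper":0.6},
  {"tx":0,"ty":0,"tz":0,"wx":0,"wy":0,"wz":0,"gripper":0.5},
  {"tx":0,"ty":0,"tz":0,"wx":0,"wy":0,"wz":0,"gripper":0.4},
  {"tx":0,"ty":0,"tz":0,"wx":0,"wy":0,"wz":0,"gripper":0.4},
  {"tx":0,"ty":0,"tz":0,"wx":0,"wy":0,"wz":0,"gripper":0.4},
], grip_force=50)

```text
time: 4.58
position: [0.5109, -0.2295, 0.0315]
tool_rot: [-3.131, -0.243, 0.002]
ft_force: [-0.6, 1.3, 0.5]
grip_width: 0.522
grip_force: 50.0
```

>>> jog_arm([
  {"tx":0,"ty":0,"tz":0,"wx":0,"wy":0,"wz":0,"gripper":0.4},
  {"tx":0,"ty":0,"tz":0,"wx":0,"wy":0,"wz":0,"gripper":0.4},
  {"tx":0,"ty":0,"tz":0,"wx":0,"wy":0,"wz":0,"gripper":0.4},
  {"tx":0,"ty":0,"tz":0,"wx":0,"wy":0,"wz":0,"gripper":0.4},
  {"tx":0,"ty":0,"tz":0,"wx":0,"wy":0,"wz":0,"gripper":0.4},
])

```text
time: 5.0
position: [0.5109, -0.2295, 0.0315]
tool_rot: [-3.131, -0.243, 0.002]
ft_force: [-0.8, 2.5, 1.1]
grip_width: 0.529
grip_force: 50.0
```

Run:
```python
from h import *
from bench import ctrl
s=ctrl.get_state(); print(s["position"],s["grip_width"],s["ft_force"],s["grip_force"])
# pack-fixed pivot: hook tip at charger (85,0,10); rotate about it plus lift
ch=(.5163,-.229,.155); R0=Ro.from_rotvec(s["tool_rot"])
piv=place(ch,[(85,0,10)])[0]; ax=Ro.from_euler("z",.155).apply([0,1,0])
x=Ro.from_euler("z",.155).apply([1,0,0])
for d,up,l in((3,0,1),(6,1,1.5),(9,2,2),(12,3,2),(15,3,2),(17,3,2),(17,30,2),(17,45,2),(17,60,45)):
    Q=Ro.from_rotvec(ax*np.radians(d)); P=piv+Q.apply(s["position"]-piv)-x*up/1000+[0,0,l/1000]
    print(d,up,l,inc(s,P,Q*R0))
```

```text
[ 0.51092585 -0.22950314  0.03152511] 0.5294523079638808 [-0.7553765   2.5132332   1.06945289] 49.97811955399811
3 0 1 (array([ 1.2, -0. , -5.7]), array([-0.   , -0.052,  0.   ]))
6 1 1.5 (array([  1.7,  -0. , -10.8]), array([-0.   , -0.105,  0.   ]))
9 2 2 (array([  2.5,  -0. , -15.9]), array([-0.   , -0.157,  0.   ]))
12 3 2 (array([  3.4,  -0. , -20.3]), array([-0.   , -0.209,  0.   ]))
15 3 2 (array([  5.6,  -0. , -24.7]), array([-0.   , -0.262,  0.   ]))
17 3 2 (array([  7.2,  -0. , -27.5]), array([-0.   , -0.297,  0.   ]))
17 30 2 (array([-19.8,  -0. , -27.5]), array([-0.   , -0.297,  0.   ]))
17 45 2 (array([-34.8,  -0. , -27.4]), array([-0.   , -0.297,  0.   ]))
17 60 45 (array([-49.8,  -0.1, -70.4]), array([-0.   , -0.297,  0.   ]))
```

>>> jog_arm([
  {"tx":0.6,"ty":0,"tz":-2.8,"wx":0,"wy":-0.026,"wz":0,"gripper":0.4},
  {"tx":1.2,"ty":0,"tz":-5.7,"wx":0,"wy":-0.052,"wz":0,"gripper":0.4},
  {"tx":1.5,"ty":0,"tz":-8.3,"wx":0,"wy":-0.079,"wz":0,"gripper":0.4},
  {"tx":1.7,"ty":0,"tz":-10.8,"wx":0,"wy":-0.105,"wz":0,"gripper":0.4},
  {"tx":2.1,"ty":0,"tz":-13.4,"wx":0,"wy":-0.131,"wz":0,"gripper":0.4},
])

```text
time: 5.42
position: [0.5125, -0.23, 0.0442]
tool_rot: [3.116, 0.241, -0.209]
ft_force: [-0.1, -0.4, -3.9]
grip_width: 0.528
grip_force: 50.0
```

```bash
cat > tilt.py <<'E'
from h import *
import sys
from bench import ctrl
s=ctrl.get_state(); print(s["time"],s["position"],s["grip_width"],s["ft_force"],s["grip_force"],s["joint_positions"])
p0=np.array([.510926,-.229503,.031525]); R0=Ro.from_rotvec([-3.131,-.243,.002])
ch=(.5163,-.229,.155)
piv=place(ch,[(85,0,10)])[0]; B=Ro.from_euler("z",.155); ax=B.apply([0,1,0])
# estimated pack points assuming a rigid grasp
T=Ro.from_rotvec(s["tool_rot"])
for n,l in(("front",(-55,0,10)),("hook",(85,0,10))):
    w=s["position"]+(T*R0.inv()).apply(place(ch,[l])[0]-p0); print(n,np.round(B.inv().apply(w-[.5163,-.229,0])*1000,1))
for a in sys.argv[1:]:
    d,up,l=map(float,a.split(","))
    Q=Ro.from_rotvec(ax*np.radians(d)); P=piv+Q.apply(p0-piv)+B.apply([-up/1000,0,l/1000])
    print(a,inc(s,P,Q*R0))
E
python3 tilt.py 9,2,2 12,3,2 15,3,2 17,3,2
```

```text
5.4167 [ 0.51252737 -0.23002376  0.04416447] 0.5279136168560093 [-0.13346197 -0.36907925 -3.85316884] 49.98170865699649 [ 0.67682021  0.40766743 -0.41503621  1.75140737  0.23770309  1.14872643
 -1.24604533]
front [-55.9  -0.8  29.4]
hook [82.9 -0.8 10.8]
9,2,2 (array([ 0.5, -0.8, -3.3]), array([ 0.   , -0.024, -0.   ]))
12,3,2 (array([ 0.9, -0.8, -7.9]), array([ 0.   , -0.076, -0.   ]))
15,3,2 (array([  2.5,  -0.8, -12.5]), array([ 0.   , -0.129, -0.   ]))
17,3,2 (array([  3.7,  -0.8, -15.5]), array([ 0.   , -0.164, -0.   ]))
```

>>> jog_arm([
  {"tx":0.5,"ty":-0.3,"tz":-4,"wx":0,"wy":-0.033,"wz":0,"gripper":0.4},
  {"tx":0.9,"ty":-0.5,"tz":-7.9,"wx":0,"wy":-0.076,"wz":0,"gripper":0.4},
  {"tx":2.0,"ty":-0.5,"tz":-11,"wx":0,"wy":-0.111,"wz":0,"gripper":0.4},
  {"tx":3.5,"ty":-0.5,"tz":-15.5,"wx":0,"wy":-0.164,"wz":0,"gripper":0.4},
  {"tx":3.5,"ty":-0.5,"tz":-15.5,"wx":0,"wy":-0.164,"wz":0,"gripper":0.4},
])

```text
time: 5.83
position: [0.5203, -0.2274, 0.0588]
tool_rot: [3.077, 0.242, -0.458]
ft_force: [1.4, 1.4, -4.6]
grip_width: 0.525
grip_force: 50.0
```

```bash
python3 - <<'E'
from bench import vision
import cv2
im=vision.get_image("side"); cv2.imwrite("pics/s3.png",cv2.resize(im["color"][130:230,230:350],None,fx=5,fy=5,interpolation=2))
E
python3 tilt.py 17,3,2 17,30,2 17,45,2 17,60,45
```

```text
5.8833 [ 0.51957327 -0.22748162  0.05858382] 0.525102813084794 [ 0.65626751  0.07722294 -3.33639517] 49.98209525831044 [ 0.58834464  0.50956364 -0.39412433  1.6010776   0.29887481  1.3582248
 -1.3071752 ]
front [-50.3   0.6  52.3]
hook [83.8  0.8 11.8]
17,3,2 (array([-1.7,  0.7,  0.1]), array([-0.   , -0.003,  0.002]))
17,30,2 (array([-27.5,   0.6,   7.9]), array([-0.   , -0.003,  0.002]))
17,45,2 (array([-41.9,   0.6,  12.3]), array([-0.   , -0.003,  0.002]))
17,60,45 (array([-68.7,   0.5, -24.5]), array([-0.   , -0.003,  0.002]))
```

View pics/s3.png

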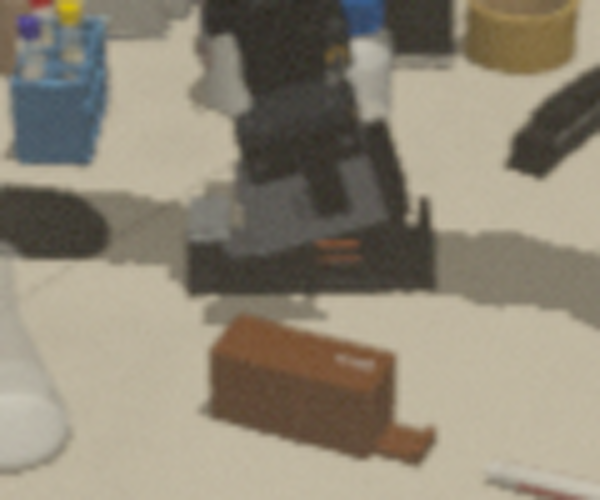

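Run:
```python
from h import *
E=np.array([[-0.99,-0.1399,-0.015,0.5393],[-0.0704,0.5843,-0.8085,0.0824],[0.1219,-0.7994,-0.5883,1.2465]])
q=proj(place((.5163,-.229,.155),[(-50.3,23,52.3),(-57,30,38),(-65,30,38),(55,23,20),(-66,39,0)]),425.19,281.03,206.72,E)
print((q-[230,130])*5)
```

```text
[[417.2357249  210.4527639 ]
 [427.23823062 233.63169645]
 [438.99340386 233.39131457]
 [262.78598078 253.80283148]
 [439.57122923 287.31464918]]
```

>>> jog_arm([
  {"tx":-5,"ty":0.6,"tz":1,"wx":0,"wy":-0.01,"wz":0,"gripper":0.4},
  {"tx":-12,"ty":0.6,"tz":3,"wx":0,"wy":-0.015,"wz":0,"gripper":0.4},
  {"tx":-20,"ty":0.6,"tz":5.3,"wx":0,"wy":-0.015,"wz":0,"gripper":0.4},
  {"tx":-27.5,"ty":0.6,"tz":7.5,"wx":0,"wy":-0.015,"wz":0,"gripper":0.4},
  {"tx":-29,"ty":0.6,"tz":8,"wx":0,"wy":-0.015,"wz":0,"gripper":0.4},
])

```text
time: 6.3
position: [0.4862, -0.2346, 0.0608]
tool_rot: [3.071, 0.235, -0.485]
ft_force: [0.4, 0.1, -3.1]
grip_width: 0.525
grip_force: 50.0
```

```bash
python3 tilt.py 17,33,3 17,45,20 17,55,50 12,60,80 5,65,100 0,65,110
```

```text
6.3 [ 0.48617087 -0.23460075  0.06080674] 0.525042295264198 [ 0.4449805   0.05728961 -3.06425673] 49.98193024657667 [ 0.61696433  0.46379478 -0.39077881  1.6651495   0.29606637  1.35106282
 -1.28903629]
front [-84.5  -1.1  55.5]
hook [48.8 -1.4 12.6]
17,33,3 (array([ 2.6, -1.2, -0. ]), array([ 0.   ,  0.015, -0.002]))
17,45,20 (array([-14. ,  -1.2, -12.5]), array([ 0.   ,  0.015, -0.002]))
17,55,50 (array([-32.8,  -1.2, -38. ]), array([ 0.   ,  0.015, -0.002]))
12,60,80 (array([-48.2,  -1.2, -57. ]), array([ 0.001,  0.102, -0.002]))
5,65,100 (array([-59.9,  -1.1, -63.1]), array([ 0.001,  0.224, -0.002]))
0,65,110 (array([-62.7,  -1.1, -64.6]), array([ 0.001,  0.312, -0.002]))
```

>>> jog_arm([
  {"tx":-6,"ty":0,"tz":-5,"wx":0,"wy":0,"wz":0,"gripper":0.4},
  {"tx":-14,"ty":0,"tz":-14,"wx":0,"wy":0.015,"wz":0,"gripper":0.4},
  {"tx":-23,"ty":0,"tz":-26,"wx":0,"wy":0.015,"wz":0,"gripper":0.4},
  {"tx":-33,"ty":0,"tz":-38,"wx":0,"wy":0.015,"wz":0,"gripper":0.4},
  {"tx":-41,"ty":0,"tz":-60,"wx":0,"wy":0.05,"wz":0,"gripper":0.4},
])

```text
time: 6.72
position: [0.4672, -0.236, 0.1302]
tool_rot: [3.088, 0.241, -0.41]
ft_force: [0.5, 0.3, -3.3]
grip_width: 0.53
grip_force: 50.0
```

```bash
cat > go.py <<'E'
from h import *
import sys
from bench import ctrl
s=ctrl.get_state(); print(round(s["time"],2),s["position"],s["grip_width"],s["ft_force"],s["joint_positions"])
for a in sys.argv[1:]:
    x,y,z,w=map(float,a.split(",")); print(a,inc(s,(x,y,z),R_t(w)))
E
python3 go.py 0.45,-.15,.15,.155 .45,-.05,.15,0 .47,.1,.15,-.1
```

```text
6.72 [ 0.46717736 -0.2359932   0.13020567] 0.5296976178732764 [ 0.47131738  0.34075872 -3.29590157] [ 0.67231789  0.32515169 -0.40739723  1.68583115  0.23488191  1.40603521
 -1.21409333]
0.45,-.15,.15,.155 (array([ -8.6, -87.7, -17.9]), array([-0.003,  0.263,  0.001]))
.45,-.05,.15,0 (array([   6.4, -186.5,  -21.7]), array([0.018, 0.263, 0.155]))
.47,.1,.15,-.1 (array([  48. , -331.6,  -32.4]), array([0.031, 0.262, 0.254]))
```

>>> jog_arm([
  {"tx":-4,"ty":-10,"tz":-10,"wx":0,"wy":0.05,"wz":0,"gripper":0.4},
  {"tx":-8,"ty":-25,"tz":-18,"wx":0,"wy":0.1,"wz":0,"gripper":0.4},
  {"tx":-8,"ty":-45,"tz":-18,"wx":0,"wy":0.16,"wz":0,"gripper":0.4},
  {"tx":-8,"ty":-68,"tz":-18,"wx":-0.003,"wy":0.22,"wz":0,"gripper":0.4},
  {"tx":-8,"ty":-92,"tz":-18,"wx":-0.003,"wy":0.263,"wz":0,"gripper":0.4},
])

```text
time: 7.13
position: [0.4505, -0.146, 0.1514]
tool_rot: [3.129, 0.242, 0.008]
ft_force: [-0.1, 0.3, -4.1]
grip_width: 0.525
grip_force: 50.0
```

```bash
python3 go.py .45,-.05,.15,0.05 .47,.1,.15,-.05 .4833,.1938,.15,-.123
```

```text
7.13 [ 0.45051497 -0.14600929  0.1514454 ] 0.5250909336217637 [-0.07694027  0.28872783 -4.08915096] [ 0.7255583   0.00927166 -0.46843143  1.95681774  0.00640482  1.1703199
 -1.16195309]
.45,-.05,.15,0.05 (array([ 14.2, -95. ,   1.1]), array([ 0.004, -0.005,  0.104]))
.47,.1,.15,-.05 (array([  57. , -240.1,    0.8]), array([ 0.004, -0.005,  0.204]))
.4833,.1938,.15,-.123 (array([  84.6, -330.7,    0.5]), array([ 0.003, -0.006,  0.277]))
```

>>> jog_arm([
  {"tx":6,"ty":-30,"tz":0,"wx":0,"wy":0,"wz":0.02,"gripper":0.4},
  {"tx":13,"ty":-62,"tz":0,"wx":0,"wy":0,"wz":0.05,"gripper":0.4},
  {"tx":21,"ty":-96,"tz":0,"wx":0,"wy":0,"wz":0.08,"gripper":0.4},
  {"tx":29,"ty":-130,"tz":0,"wx":0.003,"wy":-0.005,"wz":0.11,"gripper":0.4},
  {"tx":38,"ty":-164,"tz":0,"wx":0.003,"wy":-0.005,"wz":0.14,"gripper":0.4},
])

```text
time: 7.55
position: [0.4629, 0.0229, 0.1511]
tool_rot: [3.14, 0.022, -0.003]
ft_force: [0.5, -0.6, -3.5]
grip_width: 0.528
grip_force: 50.0
```

```bash
python3 go.py .4789,.1954,.12,-.123
```

```text
7.55 [0.46290006 0.0229011  0.15105369] 0.5279247573282274 [ 0.48467757 -0.58562666 -3.47803056] [ 5.49666075e-01 -1.12092557e-03 -6.49954625e-01  1.96694294e+00
  3.62390200e-04  1.17774393e+00 -1.65751487e+00]
.4789,.1954,.12,-.123 (array([  18.4, -172.3,   30.8]), array([0.001, 0.002, 0.137]))
```

>>> jog_arm([
  {"tx":4,"ty":-36,"tz":4,"wx":0,"wy":0,"wz":0.03,"gripper":0.4},
  {"tx":8,"ty":-72,"tz":8,"wx":0,"wy":0,"wz":0.06,"gripper":0.4},
  {"tx":12,"ty":-108,"tz":13,"wx":0,"wy":0,"wz":0.09,"gripper":0.4},
  {"tx":16,"ty":-142,"tz":20,"wx":0,"wy":0,"wz":0.12,"gripper":0.4},
  {"tx":18,"ty":-166,"tz":25,"wx":0.001,"wy":0.002,"wz":0.137,"gripper":0.4},
])

```text
time: 7.97
position: [0.4785, 0.1915, 0.126]
tool_rot: [-3.134, 0.188, -0.001]
ft_force: [0.0, 0.5, -4.2]
grip_width: 0.523
grip_force: 50.0
```

>>> jog_arm([
  {"tx":0,"ty":-4,"tz":3,"wx":0,"wy":0,"wz":0,"gripper":0.4},
  {"tx":0,"ty":-6,"tz":6,"wx":0,"wy":0,"wz":0,"gripper":0.4},
  {"tx":0,"ty":-6,"tz":6,"wx":0,"wy":0,"wz":0,"gripper":0.4},
  {"tx":0,"ty":-6,"tz":6,"wx":0,"wy":0,"wz":0,"gripper":0.4},
  {"tx":0,"ty":-6,"tz":6,"wx":0,"wy":0,"wz":0,"gripper":0.4},
])

```text
time: 8.38
position: [0.4799, 0.1921, 0.1191]
tool_rot: [-3.135, 0.195, 0.001]
ft_force: [0.5, 0.6, -3.9]
grip_width: 0.528
grip_force: 50.0
```

```bash
python3 go.py .4789,.1954,.12,-.123 .4789,.1954,.0265,-.123
python3 - <<'E'
from bench import vision
import cv2
im=vision.get_image("top"); cv2.imwrite("pics/t4.png",cv2.resize(im["color"][150:290,90:320],None,fx=3.4,fy=3.4,interpolation=2))
E
```

```text
8.38 [0.47994356 0.19206035 0.1190779 ] 0.5278270108883831 [ 0.51418482  0.62462048 -3.85024655] [ 0.30170612  0.19040167 -0.79688948  1.88365709  0.14970154  1.12859813
 -2.24555781]
.4789,.1954,.12,-.123 (array([-1.4, -3.2, -0.9]), array([-0.   ,  0.   , -0.001]))
.4789,.1954,.0265,-.123 (array([-1.4, -3.2, 92.6]), array([-0.   ,  0.   , -0.001]))
```

View pics/t4.png

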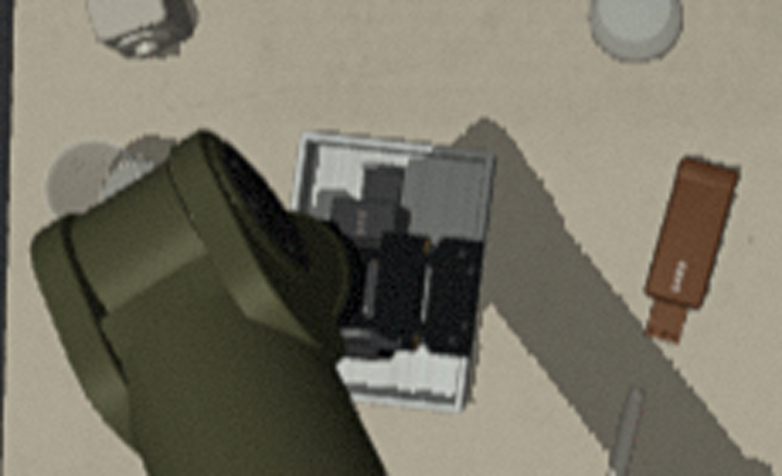

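>>> jog_arm([
  {"tx":-1.4,"ty":-2,"tz":12,"wx":0,"wy":0,"wz":0,"gripper":0.4},
  {"tx":-1.4,"ty":-2,"tz":30,"wx":0,"wy":0,"wz":0,"gripper":0.4},
  {"tx":-1.4,"ty":-2,"tz":48,"wx":0,"wy":0,"wz":0,"gripper":0.4},
  {"tx":-1.4,"ty":-2,"tz":62,"wx":0,"wy":0,"wz":0,"gripper":0.4},
  {"tx":-1.4,"ty":-2,"tz":70,"wx":0,"wy":0,"wz":0,"gripper":0.4},
])

```text
time: 8.85
position: [0.4769, 0.1951, 0.0463]
tool_rot: [-3.135, 0.192, 0.006]
ft_force: [0.0, 0.5, -3.3]
grip_width: 0.523
grip_force: 50.0
```

>>> jog_arm([
  {"tx":0,"ty":0,"tz":5,"wx":0,"wy":0,"wz":0,"gripper":0.4},
  {"tx":0,"ty":0,"tz":10,"wx":0,"wy":0,"wz":0,"gripper":0.4},
  {"tx":0,"ty":0,"tz":14,"wx":0,"wy":0,"wz":0,"gripper":0.4},
  {"tx":0,"ty":0,"tz":16,"wx":0,"wy":0,"wz":0,"gripper":0.4},
  {"tx":0,"ty":0,"tz":16,"wx":0,"wy":0,"wz":0,"gripper":0.4},
])

```text
time: 9.27
position: [0.4784, 0.1962, 0.0327]
tool_rot: [-3.134, 0.191, 0.001]
ft_force: [-0.4, -0.6, -3.7]
grip_width: 0.523
grip_force: 50.0
```

```bash
python3 go.py .4789,.1954,.0265,-.123
```

```text
9.27 [0.47838384 0.19618438 0.03268129] 0.5227374337044476 [-0.40846727 -0.62381222 -3.65795886] [ 0.24317564  0.31359363 -0.76424574  1.95984254  0.25982407  0.96772378
 -2.33842987]
.4789,.1954,.0265,-.123 (array([0.6, 0.7, 6.2]), array([-0.002,  0.001,  0.001]))
```

>>> jog_arm([
  {"tx":0,"ty":0,"tz":1,"wx":-0.002,"wy":0,"wz":0,"gripper":0.4},
  {"tx":0,"ty":0,"tz":2,"wx":-0.002,"wy":0,"wz":0,"gripper":0.4},
  {"tx":0,"ty":0,"tz":3.5,"wx":-0.002,"wy":0,"wz":0,"gripper":0.4},
  {"tx":0,"ty":0,"tz":5,"wx":-0.002,"wy":0,"wz":0,"gripper":0.4},
  {"tx":0,"ty":0,"tz":5,"wx":-0.002,"wy":0,"wz":0,"gripper":0.4},
])

```text
time: 9.68
position: [0.4781, 0.1961, 0.0275]
tool_rot: [3.135, -0.191, -0.002]
ft_force: [0.9, -0.1, -4.6]
grip_width: 0.523
grip_force: 50.0
```

```bash
python3 go.py .4789,.1954,.0265,-.123
```

```text
9.68 [0.47811869 0.1961136  0.02748001] 0.5227204336888674 [ 0.85408507 -0.07898154 -4.59159733] [ 0.23731438  0.32215515 -0.76038613  1.96288376  0.26912804  0.96027686
 -2.34650578]
.4789,.1954,.0265,-.123 (array([0.9, 0.6, 1. ]), array([0.001, 0.001, 0.001]))
```

Still hanging; creep a little further.

>>> jog_arm([
  {"tx":0,"ty":0,"tz":0.7,"wx":0,"wy":0,"wz":0,"gripper":0.4},
  {"tx":0,"ty":0,"tz":1.2,"wx":0,"wy":0,"wz":0,"gripper":0.4},
  {"tx":0,"ty":0,"tz":1.6,"wx":0,"wy":0,"wz":0,"gripper":0.4},
  {"tx":0,"ty":0,"tz":1.6,"wx":0,"wy":0,"wz":0,"gripper":0.4},
  {"tx":0,"ty":0,"tz":1.6,"wx":0,"wy":0,"wz":0,"gripper":0.4},
])

```text
time: 10.1
position: [0.4783, 0.1962, 0.0265]
tool_rot: [3.135, -0.191, -0.002]
ft_force: [-2.1, -1.6, 2.2]
grip_width: 0.526
grip_force: 50.0
```

>>> jog_arm([
  {"tx":0,"ty":0,"tz":0,"wx":0,"wy":0,"wz":0,"gripper":0.54},
  {"tx":0,"ty":0,"tz":0,"wx":0,"wy":0,"wz":0,"gripper":0.6},
  {"tx":0,"ty":0,"tz":0,"wx":0,"wy":0,"wz":0,"gripper":0.68},
  {"tx":0,"ty":0,"tz":0,"wx":0,"wy":0,"wz":0,"gripper":0.75},
  {"tx":0,"ty":0,"tz":0,"wx":0,"wy":0,"wz":0,"gripper":0.75},
])

```text
time: 10.52
position: [0.4785, 0.1963, 0.0262]
tool_rot: [3.136, -0.191, -0.001]
ft_force: [-0.7, -0.1, -0.7]
grip_width: 0.715
grip_force: 0.0
```

>>> jog_arm([
  {"tx":0,"ty":0,"tz":-5,"wx":0,"wy":0,"wz":0,"gripper":0.75},
  {"tx":0,"ty":0,"tz":-15,"wx":0,"wy":0,"wz":0,"gripper":0.75},
  {"tx":0,"ty":0,"tz":-35,"wx":0,"wy":0,"wz":0,"gripper":0.75},
  {"tx":0,"ty":0,"tz":-65,"wx":0,"wy":0,"wz":0,"gripper":0.75},
  {"tx":0,"ty":0,"tz":-95,"wx":0,"wy":0,"wz":0,"gripper":0.75},
])

```text
time: 10.93
position: [0.4778, 0.1964, 0.1225]
tool_rot: [3.136, -0.19, -0.004]
ft_force: [0.3, -0.3, 0.7]
grip_width: 0.751
grip_force: 0.0
```

>>> jog_arm([
  {"tx":0,"ty":0,"tz":-15,"wx":0,"wy":0,"wz":0,"gripper":0.75},
  {"tx":0,"ty":0,"tz":-25,"wx":0,"wy":0,"wz":0,"gripper":0.75},
  {"tx":0,"ty":0,"tz":-30,"wx":0,"wy":0,"wz":0,"gripper":0.75},
  {"tx":0,"ty":0,"tz":-30,"wx":0,"wy":0,"wz":0,"gripper":0.75},
  {"tx":0,"ty":0,"tz":-30,"wx":0,"wy":0,"wz":0,"gripper":0.75},
])

```text
time: 11.35
position: [0.478, 0.1959, 0.1504]
tool_rot: [3.135, -0.191, -0.003]
ft_force: [0.0, -0.3, -0.2]
grip_width: 0.75
grip_force: 0.0
```

Run:
```python
from bench import vision
import cv2,numpy as np
im=vision.get_image("wrist"); b=vision.get_image("side")["color"][160:360,180:380]
cv2.imwrite("pics/w5.png",np.hstack([cv2.resize(im["color"],(440,330)),cv2.resize(b,(330,330),interpolation=2)]))
```

```text
(no output)
```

View pics/w5.png

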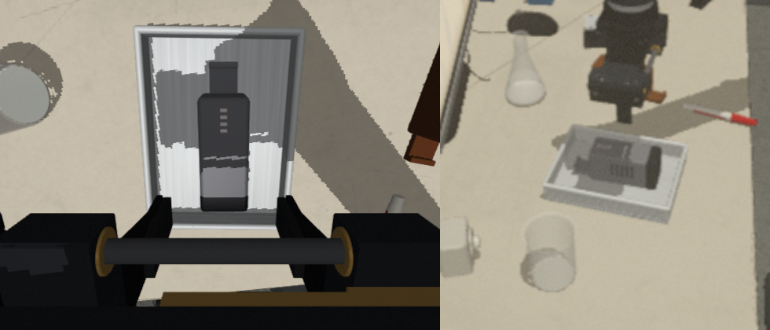

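The pack lies flat in the tray with clearance on every side: wrist view columns 198–249, rows 62–210. The flask and beaker are standing, and the gripper is clear. Handing in.

```bash
python3 -c "
from bench import ctrl; print(ctrl.close_job())"
```

```text
the job is handed in; nothing more can be done
None
```

The pack was tipped out of the charger, drawn over the lip and set down flat in the tray at about 11 s; the last picture shows the flask and beaker standing, nothing went near the reagent bottle (not re-imaged at the end), and the job is handed in with no verdict returned.

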